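Load a wooden disc into the spring magazine

TASK

In this craft room, load the large solid round wooden blank (not the small disc, ring, square or hexagon) into the spring magazine: set it flat on the sprung follower between the four guides and push it straight down until both spring catches have snapped shut over its top, then let go. It must stay flat in the magazine, held down under the catches.

Things in the scene. Friction and masses are not known exactly. Their poses are not given: they have to be found in the camera images.
- blank_center (a point): Centre (half-way up) of the loose beech blank to load: a plain solid disc, 56 mm across, 20 mm thick, about 36 g, flat on the table, z up. Near it, in shuffled places, lie other beech pieces, all 20 mm thick: a 36 mm disc, a 56 mm ring with a 30 mm hole, a 50 mm square, a hexagon 46 mm across flats.
- magazine: Spring magazine fixed to the table, place and yaw vary. Origin: centre of the underside of its 136 x 104 x 10 mm base (long side along its x), z up along the stack axis. Four slim posts form a channel 62 mm wide, flared from 108 mm height to 78 mm wide at their tops, 124 mm up (highest part). Its +y and -y sides are open, 45 mm wide, for fingers; on +x and -x are towers with a catch each.
- follower_rest (a point): Point fixed to the magazine on its stack axis, 102 mm up, axes as the magazine: top of the empty follower pad (grey, 40 mm across), where the disc's underside first rests. The two steel spring catches, 16 mm wide, stand 42 mm apart along x; their ramps rise to 111 mm, flat undersides are 87 mm up. A disc pushed down spreads them; they snap back when its top is below 87 mm.
- follower (a joint): How far the sprung follower is pressed down, in m: 0 empty and fully up, 0.055 at its bottom stop; 2 N at the start plus 60 N/m, with the catches up to about 12 N in all. The catches snap over a disc at 0.035; press to 0.038 to 0.048. Let go, the disc is pushed up against the catches' undersides and the follower stays at about 0.035.
Not all that is in view belongs to the job. What is shaped like the part that bears blank_center but green or turquoise is not meant.

How it is judged:
At the end, for the whole second after the job is handed in: The large round blank is in the magazine's channel (centre within 6 mm of the stack axis), flat within 7 degrees, its top at the catches' undersides (its centre 70 to 79 mm above the magazine's underside), the follower held down by more than 33 mm and at rest (z of blank_center in the frame of magazine between 0.07 and 0.079 m and horizontal distance between blank_center and magazine below 0.006 m and angle between blank_center's own z axis and vertical below 0.12 rad and value of joint follower above 0.033 m and velocity of joint follower between -0.01 and 0.01 m/s); the robot touches nothing.
It also fails if it takes over 48 s, if anything falls off the work surface, if the arm or the gripper's body presses on something with over 40 N, if the wrist force passes 120 N, or if a joint passes its speed limit or range.

ROBOT

A 6-joint arm with a two-finger parallel gripper is mounted at the origin on the work surface. World frame = base frame: x ahead of the robot, y to its left, z up, the work surface at z = 0. Lengths are in m, angles in rad, forces in N, time in s.
With the tool pointing down it reaches from about 0.275 to 0.75 m from the base axis. Payload 10.2 kg.
Tool frame: the origin (TCP) lies midway between the tips of the shut fingers; the grasp point (between the pads) lies 19 mm behind it; z points along the fingers, y is the line along which they close (so a half turn about z gives the same grasp; the last joint's range is limited). The gripper opens to 85 mm and grips with 20 to 120 N. Pads are 22 mm wide; open, the fingers measure 114 mm over their backs; the gripper's body (76 mm by 85 mm) begins 54 mm behind the grasp point. The pads swing forward as they close: fully open they stand 13 mm farther back than shut.
Start: joints at [1.075, 0.313, 1.498, -0, 1.331, -0.223], TCP at [0.141, 0.506, 0.231] pointing down, gripper open.
Joint ranges: [-2.94, 2.94], [-0.97, 2.17], [0.19, 2.56], [-1.23, 4.37], [0.02, 3.11], [-2.88, 2.88]. Speed limits (rad/s): [2.39, 2.39, 3.01, 3.14, 3.14, 3.14].

INTERFACE

Orientations are given as [roll, pitch, yaw] about the fixed x, y, z axes, in that order (R = Rz(yaw) Ry(pitch) Rx(roll)).
In Python, from rig import * gives the robot as it stands. The module is installed in compiled form; this text tells all that it offers.
- The arm moves only by the tool arm_command, never from a script. Its argument "targets" is one flat list of numbers, 6 for each row, row after row: the shift along the tool's x, y, z as a fraction of full scale, then the turn, a rotation vector about the tool's x, y, z as a fraction of full scale. In form: [dx, dy, dz, rx, ry, rz, dx, dy, dz, rx, ry, rz, ...]. A call has 1 to 20 rows; each row shifts and turns the commanded pose from where the row before left it, along the tool's axes as they then stand; what a row does not reach is not made up. Full scale, the value 1, is 3 cm for a shift and 6 degrees for a turn. A row lasts 1/12 s, in which the tool goes at most 41.7 mm and 7.16 degrees, less where a joint would pass 70% of its speed; a pose out of reach is approached as far as the arm can. A call with a number of a shift or a turn outside -1 to 1 is refused whole. A call with a gripper value outside its range is refused whole. "jaw" is the closure, from 0 (fully open) to 1 (shut), set as the call begins (left out, the last holds). The fingers move at their own pace and stop on an object; "newtons" is the grip in N (left out, the last holds). Time passes only in rows, so rows that do not move let the fingers close. It gives the time, the measured TCP pose, the force, the opening and the grip force at its end, in the units of the state.
- get_obs(): the state, without advancing time (a new reading comes with each control period).
- grab_frame(name): name is "scene" or "top" or "wrist"; returns (picture, depth): 480x640x3 uint8, red, green, blue; 480x640 float32, m along the optical axis (not along the pixel's ray), 0 where there is no reading.
- get_calibration(name): a dict with "fov_y" (degrees; the focal length in pixels is half the picture's height over the tangent of half this angle, whatever the lens; pixels are square), "cx", "cy" (the principal point, pixels), "k1" (the pictures are not rectified: a ray, as slopes to the right and down, at radius r is drawn at 1 + k1 r^2 times it, then the intrinsics apply), "view" (4x4, takes a point from world to camera coordinates). Camera axes: x right, y up, looking along -z (the intrinsics and any distortion apply to the point x, -y, -z); pixel columns grow to the right and rows downward; lengths in m; the calibration is good to about 2 mm. A picture is of the moment at which its call begins: read the wrist's pose just before it. get_calibration takes no time and is no camera call; for the wrist camera it gives the pose at the moment of the call.
- close_job(): hands the job in; it is judged then, once.
The state is a dict: "time": time; "joint_positions": joint angles; "qvel": joint speeds; "tau": joint torques, N m; "tool_pos": TCP position; "orientation": TCP orientation; "ft_force": force on the tool from outside, world axes, zero at the start; "wrist_torque": the same for the moment, N m; "width": finger opening in m; "grasp_force": force on a finger pad.
Only numpy, scipy, OpenCV 4.12 (cv2) and the standard library are available. Lean on these libraries where they do the work, as an engineer would, in place of code of your own. Each camera call takes 0.05 s, during which the arm holds its last target. There are 200 camera calls.

## Working session

There is one attempt and no reset: what is moved stays moved. The work goes in short steps, Python scripts to look and compute and a tool call to move; the robot and the scene stay as the last step left them, time stands still between calls to the robot, and variables do not carry over. Pictures are saved under pics/ and viewed, at most 10 in all, crops included, and the job is handed in when it is done.

Besides the shell and the picture viewer there is one more tool, called after "Call:" by a JSON object that holds its "api" and its "payload", one argument or row to a line. arm_command: Moves the arm, as the interface text tells. Its arguments: {"type":"object","properties":{"targets":{"type":"array","items":{"type":"number","minimum":-1,"maximum":1}},"jaw":{"type":"number"},"newtons":{"type":"number"}},"required":["targets"]}

```bash
mkdir -p pics; cat > h.py <<'E'
from rig import *
import numpy as np, cv2
def cam(n):
    c=get_calibration(n); f=240/np.tan(np.radians(c['fov_y'])/2); return c,f
def pts(c,f,uv,d=None,z=None):
    """pixels -> world, by depth or onto plane z"""
    uv=np.atleast_2d(np.float64(uv)); K=np.array([[f,0,c['cx']],[0,f,c['cy']],[0,0,1.]])
    s=cv2.undistortPoints(uv[:,None],K,np.array([c['k1'],0,0,0.]))[:,0]
    r=np.c_[s[:,0],-s[:,1],-np.ones(len(s))]
    V=np.array(c['view']); R=V[:3,:3]; o=-R.T@V[:3,3]; w=r@R
    t=np.asarray(d).reshape(-1,1) if d is not None else ((z-o[2])/w[:,2])[:,None]
    return o+w*t
def shot(n,name):
    c,f=cam(n); im,d=grab_frame(n); cv2.imwrite(f'pics/{name}.png',im[:,:,::-1]); np.save(f'pics/{name}.npy',d); return c,f,im,d
E
python3 - <<'E'
from h import *
o=get_obs(); print(o)
for n in('scene','top'):
    c,f,im,d=shot(n,n+'1'); print(n,f,c['cx'],c['cy'],c['k1'],np.linalg.inv(c['view'])[:3].round(3).tolist())
E
```

```text
{'time': 0.0, 'joint_positions': array([ 1.07462478e+00,  3.13434051e-01,  1.49845392e+00, -1.05913850e-05,
        1.33098962e+00, -2.23366399e-01]), 'qvel': array([-3.54035660e-04, -5.20065049e-04,  3.19089215e-06, -1.09870200e-03,
        9.71478130e-04,  1.09025357e-04]), 'tau': array([-1.94452514e-03, -4.12267971e+01, -2.59738022e+01, -3.84209688e-04,
        4.14012233e-03, -5.87963001e-06]), 'tool_pos': array([0.14132231, 0.50534957, 0.2307369 ]), 'orientation': array([-3.14033736e+00, -2.74601038e-04,  2.86878986e+00]), 'ft_force': array([-0.26834471,  0.76737523,  0.7485298 ]), 'wrist_torque': array([ 0.01900263,  0.00690039, -0.03843713]), 'grasp_force': 0.0, 'width': 0.08551785165211706}
scene 510.97205651536837 309.45966844584945 232.49751022206397 -0.11469295213895848 [[-0.848, -0.43, 0.311, 0.828], [0.53, -0.704, 0.473, 0.442], [0.015, 0.566, 0.824, 0.981]]
top 603.7321362109584 320.26741498002355 224.75727146727678 -0.11017140351444538 [[0.025, 0.985, -0.17, 0.347], [-1.0, 0.026, 0.007, -0.057], [0.011, 0.17, 0.985, 1.063]]
```

View pics/top1.png

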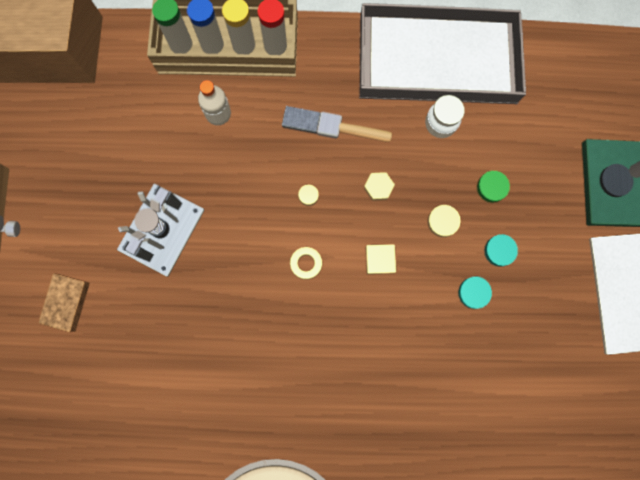

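View pics/scene1.png

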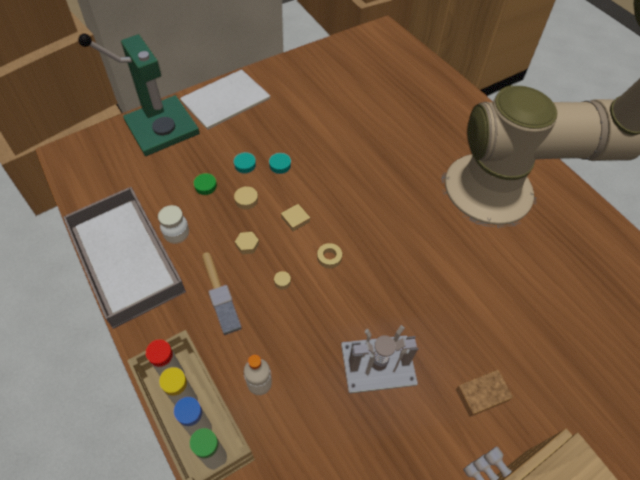

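Top view candidates: large plain disc (444,220); small disc (308,194), ring (306,263), square (381,259), hexagon (380,185); green disc (494,186), turquoise (502,250) and (476,292). By the description I choose (444,220). The magazine is at about (160,228), with the follower pad near (146,218).

```bash
cat > m.py <<'E'
from h import *
for n in('top','scene'):
    c,f=cam(n); im=cv2.imread(f'pics/{n}1.png'); d=np.load(f'pics/{n}1.npy'); hsv=cv2.cvtColor(im,cv2.COLOR_BGR2HSV)
    m=cv2.inRange(hsv,(20,50,170),(35,200,255))
    for k in cv2.findContours(m,cv2.RETR_EXTERNAL,cv2.CHAIN_APPROX_NONE)[0]:
        if 150<cv2.contourArea(k)<1500:
            p=pts(c,f,k[:,0],z=.02); (x,y),r=cv2.minEnclosingCircle(np.float32(p[:,:2]*1000))
            a=cv2.contourArea(np.float32(p[:,:2]*1000))
            print(n,'piece',k[:,0].mean(0).round(),round(x),round(y),'R',round(r,1),'fill',round(a/np.pi/r/r,2))
    # point cloud
    v,u=np.mgrid[:480,:640]; P=pts(c,f,np.c_[u.ravel(),v.ravel()],d=d.ravel()).reshape(480,640,3)
    u0,v0=(160,228) if n=='top' else (380,362)
    box=np.zeros((480,640),bool); box[v0-52:v0+52,u0-52:u0+52]=1
    low=box&(P[:,:,2]>.004)&(P[:,:,2]<.016)&(hsv[:,:,1]<60); hi=box&(P[:,:,2]>.05)
    pl=box&(hsv[:,:,1]<60)
    k=max(cv2.findContours(pl.astype('u1'),0,1)[0],key=cv2.contourArea)
    rc=cv2.minAreaRect(np.float32(pts(c,f,np.argwhere(low)[:,::-1],z=.01)[:,:2]*1000)); print(n,'base',rc,'z',np.median(P[low][:,2]))
    top=box&(P[:,:,2]>.098)&(P[:,:,2]<.106); print('pad',top.sum(),P[top].mean(0).round(4),P[hi].mean(0).round(4),P[hi][:,2].max(), np.ptp(P[top],0))
    cv2.imwrite(f'pics/{n}_c.png',cv2.resize(im[v0-52:v0+52,u0-52:u0+52],None,fx=4,fy=4,interpolation=2))
im=cv2.imread('pics/top1.png')[150:320,280:540]; a=cv2.resize(im,(636,416)); b=cv2.imread('pics/top_c.png')
cv2.imwrite('pics/crop.png',cv2.resize(np.hstack([a[:,240:],b]),None,fx=.98,fy=.98))
E
python3 m.py
```

```text
top piece [275. 475.] 97 1 R 59.2 fill 0.13
top piece [306. 263.] 459 -41 R 28.1 fill 0.94
top piece [381. 259.] 470 -171 R 33.7 fill 0.66
top piece [444. 220.] 541 -284 R 28.4 fill 0.94
top piece [308. 194.] 581 -42 R 18.2 fill 0.92
top piece [379. 185.] 601 -168 R 26.4 fill 0.84
top base ((513.2869262695312, 219.262939453125), (105.2547378540039, 136.724853515625), 64.3886489868164) z 0.00993582875809329
pad 729 [0.5131 0.2196 0.1014] [0.5085 0.2122 0.1172] 1.062891539511558 [0.11687056 0.07466886 0.0079929 ]
scene piece [329. 253.] 457 -40 R 26.2 fill 0.93
scene piece [246. 240.] 598 -166 R 24.0 fill 0.84
scene piece [295. 215.] 468 -170 R 30.9 fill 0.66
scene piece [246. 195.] 539 -283 R 26.4 fill 0.9
scene base ((511.2827453613281, 222.17955017089844), (105.4140396118164, 136.35382080078125), 64.00513458251953) z 0.01000366365440497
pad 593 [0.5111 0.2216 0.1013] [0.524  0.2294 0.1225] 0.9813298749815231 [0.11893118 0.07443643 0.00799678]
```

View pics/crop.png

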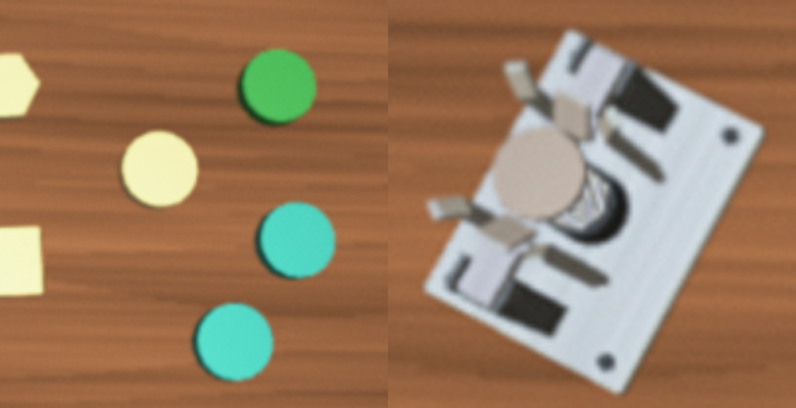

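The crop shows the plain pale disc at (444,220) in the full image, distinct from the green and turquoise ones. Position is about (540, -283) mm with R = 28 mm, as given. The magazine is at (512, 221) mm with a base of 105x136 mm, as given; its finger axis lies at 64.2°. Next I turn the tool and travel above the blank.

Call:
{"api": "arm_command", "payload": {
  "targets": [0,0,0,0,0,0.85,0,0,0,0,0,0.85,-0.5,-0.38,0,0,0,0,-0.975,-0.744,0,0,0,0,-0.975,-0.744,0,0,0,0,-0.975,-0.744,0,0,0,0,-0.975,-0.744,0,0,0,0,-0.975,-0.744,0,0,0,0,-0.975,-0.744,0,0,0,0,-0.975,-0.744,0,0,0,0,-0.975,-0.744,0,0,0,0,-0.975,-0.744,0,0,0,0,-0.975,-0.744,0,0,0,0,-0.975,-0.744,0,0,0,0,-0.975,-0.744,0,0,0,0,-0.975,-0.744,0,0,0,0,-0.975,-0.744,0,0,0,0,-0.975,-0.744,0,0,0,0,-0.975,-0.744,0,0,0,0,-0.975,-0.744,0,0,0,0],
  "jaw": 0,
  "newtons": 70
}}

```text
time: 1.77
tool_pos: [0.4326, -0.0713, 0.2311]
orientation: [3.142, -0.0, 2.69]
ft_force: [0.4, 0.3, -0.0]
width: 0.0852
grasp_force: 0.0
```

Call:
{"api": "arm_command", "payload": {
  "targets": [-0.975,-0.744,0,0,0,0,-0.975,-0.744,0,0,0,0,-0.975,-0.744,0,0,0,0,-0.975,-0.744,0,0,0,0,-0.975,-0.744,0,0,0,0,-0.975,-0.744,0,0,0,0,-0.5,-0.38,0,0,0,0,0,0,0,0,0,0,0,0,0,0,0,0,0,0,0,0,0,0]
}}

```text
time: 2.6
tool_pos: [0.5401, -0.2825, 0.231]
orientation: [3.141, -0.001, 2.691]
ft_force: [0.1, 0.7, 1.5]
width: 0.0855
grasp_force: 0.0
```

```bash
cat >> h.py <<'E'
def togo(o,tgt,yaw_deg=154.2):
    """shift in tool axes and turn, in units of full scale"""
    from scipy.spatial.transform import Rotation as Ro
    R=Ro.from_euler('xyz',o['orientation']); T=Ro.from_euler('xyz',[np.pi,0,np.radians(yaw_deg)])
    return (R.inv().apply(np.array(tgt)-o['tool_pos'])/.03).round(3),(np.degrees((R.inv()*T).as_rotvec())/6).round(3)
E
python3 - <<'E'
from h import *
o=get_obs(); print(o['time'],o['tool_pos'],o['orientation'])
c,f,im,d=shot('wrist','w1'); hsv=cv2.cvtColor(im,cv2.COLOR_RGB2HSV)
print(togo(o,[.54,-.2835,.231]))
m=cv2.inRange(hsv,(20,50,170),(35,200,255))
for k in cv2.findContours(m,0,1)[0]:
    if cv2.contourArea(k)>800:
        p=pts(c,f,k[:,0],z=.02)[:,:2]*1000; (x,y),r=cv2.minEnclosingCircle(np.float32(p)); print(k[:,0].mean(0),x,y,r,cv2.contourArea(np.float32(p))/np.pi/r/r)
E
```

```text
2.6 [ 0.54013009 -0.28246288  0.23104819] [ 3.14124702e+00 -8.92655771e-04  2.69113514e+00]
(array([-0.011, -0.033,  0.002]), array([ 0.003, -0.009, -0.002]))
[450.         209.49305556] 600.16845703125 -166.82205200195312 26.28643226623535 0.8254380462714175
[316.53164557 205.98101266] 540.1753540039062 -283.51007080078125 27.752504348754883 0.9600350631074096
[567.5754717 134.       ] 580.4266967773438 -40.967987060546875 17.68768310546875 0.9295850902050528
[395.15979381  81.92268041] 469.3258361816406 -170.88955688476562 33.719566345214844 0.6456149471217831
[528.02209945  16.32596685] 459.3973083496094 -40.510772705078125 27.401866912841797 0.34332931700118835
```

View pics/w1.png

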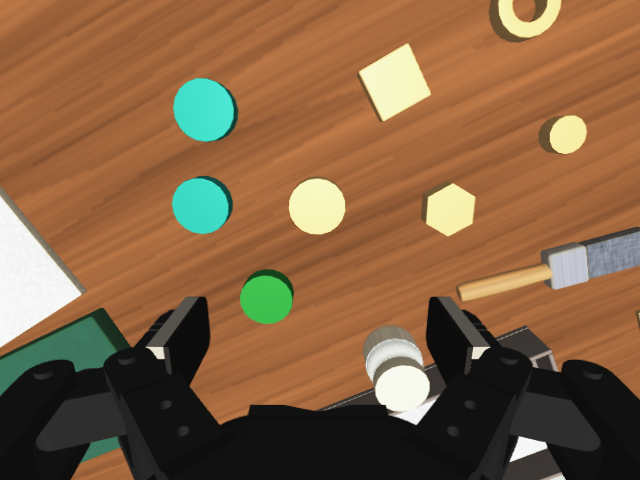

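The wrist view shows the blank at (317,206) → (540,-283.5) mm, R = 27.8, clear on both finger sides. All views agree. I descend and grip.

Call:
{"api": "arm_command", "payload": {
  "targets": [-0.011,-0.033,0.5,0,0,0,0,0,0.9,0,0,0,0,0,0.9,0,0,0,0,0,0.9,0,0,0,0,0,0.9,0,0,0,0,0,0.9,0,0,0,0,0,0.9,0,0,0,0,0,0.8,0,0,0,0,0,0.5,0,0,0,0,0,0.27,0,0,0,0,0,0,0,0,0,0,0,0,0,0,0,0,0,0,0,0,0]
}}

```text
time: 3.73
tool_pos: [0.5409, -0.2844, 0.0087]
orientation: [-3.141, 0.002, 2.691]
ft_force: [-0.1, -0.2, -0.7]
width: 0.0853
grasp_force: 0.0
```

Call:
{"api": "arm_command", "payload": {
  "targets": [0,0,0,0,0,0,0,0,0,0,0,0,0,0,0,0,0,0,0,0,0,0,0,0,0,0,0,0,0,0,0,0,0,0,0,0,0,0,0,0,0,0,0,0,0,0,0,0,0,0,0,0,0,0,0,0,0,0,0,0],
  "jaw": 1,
  "newtons": 70
}}

```text
time: 4.57
tool_pos: [0.5407, -0.2846, 0.0087]
orientation: [-3.141, 0.002, 2.691]
ft_force: [-2.2, 1.8, 9.4]
width: 0.0521
grasp_force: 71.9
```

Grip width reads 52 mm instead of 56, so I check with a look.

Call:
{"api": "arm_command", "payload": {
  "targets": [0,0,-0.4,0,0,0,0,0,-0.8,0,0,0,0,0,-0.9,0,0,0,0,0,-0.9,0,0,0,0,0,-0.9,0,0,0,0,0,-0.8,0,0,0,0,0,-0.4,0,0,0,0,0,0,0,0,0]
}}

```text
time: 5.23
tool_pos: [0.5412, -0.2849, 0.1642]
orientation: [-3.14, 0.006, 2.691]
ft_force: [-1.3, -0.0, -1.3]
width: 0.0516
grasp_force: 72.9
```

```bash
python3 - <<'E'
from h import *
o=get_obs(); print(o['time'],o['tool_pos'],o['orientation'],o['width'],o['grasp_force'])
c,f,im,d=shot('wrist','w2'); hsv=cv2.cvtColor(im,cv2.COLOR_RGB2HSV)
m=cv2.inRange(hsv,(20,50,120),(35,220,255))
for k in cv2.findContours(m,0,1)[0]:
    if cv2.contourArea(k)>3000:
        print(k[:,0].mean(0),cv2.boundingRect(k)); q=np.zeros((480,640),'u1'); cv2.drawContours(q,[k],-1,1,-1); q=cv2.erode(q,np.ones((9,9)))
        vu=np.argwhere((q>0)&(d>0)); P=pts(c,f,vu[:,::-1],d=d[tuple(vu.T)])
        if len(P)<200: continue
        A=np.c_[P[:,:2],np.ones(len(P))]; s=np.linalg.lstsq(A,P[:,2],rcond=None)[0]; print('z',np.median(P[:,2]),'slopes',s[:2], P.mean(0), np.ptp(P,0))
E
```

```text
5.2333 [ 0.54122219 -0.28494716  0.16415553] [-3.14018328  0.00612479  2.69082811] 0.05162054255295392 72.93312907218933
[317.41952507 309.62005277] (251, 246, 134, 127)
z 0.17628180187360915 slopes [ 0.00194665 -0.00226057] [ 0.53954356 -0.28377168  0.17627528] [0.0512229  0.05078843 0.00436974]
[417.2195122   64.86585366] (373, 16, 88, 98)
z 0.020941162675334357 slopes [ 0.00048391 -0.00409423] [ 0.46867013 -0.17062399  0.02093928] [0.0430518  0.04324021 0.00508138]
```

View pics/w2.png

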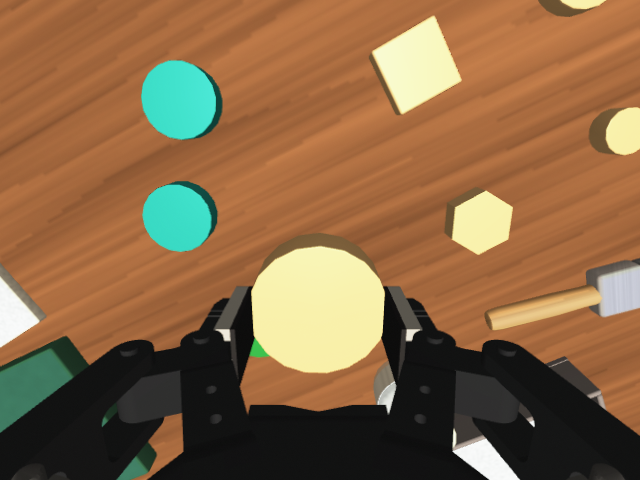

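The picture shows the blank held flat (centre at (317,310)), but only its upper ~7 mm is in the pads. I set it back down and regrip deeper.

Call:
{"api": "arm_command", "payload": {
  "targets": [0,0,0.5,0,0,0,0,0,0.9,0,0,0,0,0,0.9,0,0,0,0,0,0.9,0,0,0,0,0,0.9,0,0,0,0,0,0.6,0,0,0,0,0,0.3,0,0,0,0,0,0.12,0,0,0,0,0,0,0,0,0,0,0,0,0,0,0]
}}

```text
time: 6.12
tool_pos: [0.5385, -0.2829, 0.0086]
orientation: [3.141, -0.006, 2.692]
ft_force: [-17.8, 11.3, 29.0]
width: 0.0519
grasp_force: 76.0
```

Call:
{"api": "arm_command", "payload": {
  "targets": [0,0,0,0,0,0,0,0,0,0,0,0,0,0,0,0,0,0,0,0,0,0,0,0,0,0,0.1,0,0,0,0,0,0.1,0,0,0,0,0,0,0,0,0,0,0,0,0,0,0],
  "jaw": 0
}}

```text
time: 6.78
tool_pos: [0.5401, -0.2841, 0.0002]
orientation: [3.141, -0.001, 2.691]
ft_force: [-0.1, 0.5, -0.1]
width: 0.0853
grasp_force: 0.0
```

Call:
{"api": "arm_command", "payload": {
  "targets": [0,0,-0.08,0,0,0,0,0,0,0,0,0,0,0,0,0,0,0,0,0,0,0,0,0,0,0,0,0,0,0,0,0,0,0,0,0,0,0,0,0,0,0,0,0,0,0,0,0,0,0,0,0,0,0],
  "jaw": 1,
  "newtons": 70
}}

```text
time: 7.53
tool_pos: [0.5407, -0.2846, 0.0041]
orientation: [-3.141, 0.002, 2.691]
ft_force: [0.3, -0.4, 6.9]
width: 0.0526
grasp_force: 72.9
```

Call:
{"api": "arm_command", "payload": {
  "targets": [0,0,-0.4,0,0,0,0,0,-0.8,0,0,0,0,0,-0.9,0,0,0,0,0,-0.9,0,0,0,0,0,-0.9,0,0,0,0,0,-0.9,0,0,0,0,0,-0.9,0,0,0,0,0,-0.5,0,0,0,0,0,0,0,0,0,0,0,0,0,0,0]
}}

```text
time: 8.37
tool_pos: [0.5403, -0.2842, 0.1896]
orientation: [-3.141, 0.001, 2.691]
ft_force: [-0.1, -0.6, -0.1]
width: 0.052
grasp_force: 73.1
```

```bash
cat > held.py <<'E'
from h import *
o=get_obs(); print(o['time'],o['tool_pos'],o['orientation'],o['width'],o['grasp_force'])
c,f,im,d=shot('wrist','w3'); hsv=cv2.cvtColor(im,cv2.COLOR_RGB2HSV)
v,u=np.mgrid[:480,:640]; P=pts(c,f,np.c_[u.ravel(),v.ravel()],d=d.ravel()).reshape(480,640,3)
m=cv2.inRange(hsv,(20,40,100),(35,220,255))&np.uint8(255*((P[:,:,2]>.1)&(d>0)))
k=max(cv2.findContours(m,0,1)[0],key=cv2.contourArea); q=np.zeros_like(m); cv2.drawContours(q,[k],-1,1,-1); q=cv2.erode(q,np.ones((9,9)))>0
p=P[q]; zt=np.median(p[:,2]); s=np.linalg.lstsq(np.c_[p[:,:2],np.ones(len(p))],p[:,2],rcond=None)[0]
e=pts(c,f,k[:,0],z=zt)[:,:2]*1000; cc,r=cv2.minEnclosingCircle(np.float32(e)); el=cv2.fitEllipse(np.float32(e))
dx=np.r_[np.array(cc)/1000-o['tool_pos'][:2]]; y=o['orientation'][2]
print('top above tcp',zt-o['tool_pos'][2],'slopes',s[:2],'centre',cc,r,el,'mean',p.mean(0))
for C in (cc,el[0],p[:,:2].mean(0)*1000):
    dx=np.array(C)/1000-o['tool_pos'][:2]; print('offset tool x,y mm',1000*(dx@[np.cos(y),np.sin(y)]),1000*(dx@[np.sin(y),-np.cos(y)]))
print('to mag',togo(o,[.5123,.2207,.231]))
E
python3 held.py
```

```text
8.3667 [ 0.54025642 -0.284199    0.18958686] [-3.14133483e+00  1.15914881e-03  2.69080151e+00] 0.05202550801383435 73.10433626174927
top above tcp 0.016819705410493102 slopes [-0.16486247  0.07878916] centre (538.2239379882812, -282.9648742675781) 27.796594619750977 ((538.2329711914062, -282.9336242675781), (53.78440475463867, 54.91474151611328), 60.7515869140625) mean [ 0.53692873 -0.28229666  0.20689917]
offset tool x,y mm 2.3671185716772403 0.22533308112879435
offset tool x,y mm 2.3726026916703336 0.25739685643047916
offset tool x,y mm 3.8240588709947603 0.2624993440400044
to mag (array([ 8.17 , 14.742, -1.394]), array([-0.002,  0.011, -0.005]))
```

```bash
python3 - <<'E'
from h import *
d=np.load('pics/w3.npy'); print(d[230:400:10,317].round(4), d[310,250:390:10].round(4))
E
```

```text
[0.3437 0.1394 0.1332 0.135  0.1362 0.136  0.1371 0.1397 0.1402 0.1412
 0.1409 0.1428 0.1445 0.1456 0.1481 0.3884 0.392 ] [0.1403 0.1406 0.1401 0.1403 0.1391 0.1391 0.1398 0.1393 0.1395 0.1398
 0.1401 0.139  0.1391 0.14  ]
```

View pics/w3.png

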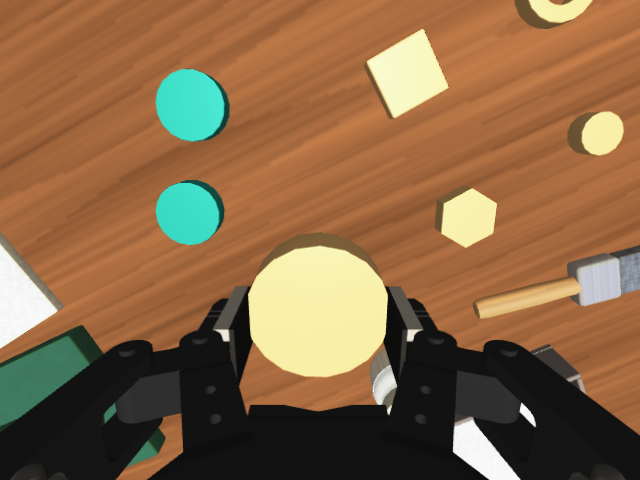

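```bash
python3 - <<'E'
from h import *
d=np.load('pics/w2.npy'); print('w2',d[240:380:10,317].round(4))
c,f=cam('wrist')
for n in('w2','w3'):
    d=np.load(f'pics/{n}.npy'); vu=np.array([(v,u) for v in range(255,365,5) for u in range(270,370,5)])
    V=np.array(c['view']); P=pts(c,f,vu[:,::-1],d=d[tuple(vu.T)])
    A=np.c_[P[:,:2],np.ones(len(P))]; s=np.linalg.lstsq(A,P[:,2],rcond=None)[0]; print(n,s,np.std(P[:,2]-A@s))
o,d=get_obs(),grab_frame('wrist')[1]; print(d[240:380:10,317].round(4),o['orientation'])
for n in ('scene',):
    shot(n,'s2')
E
```

```text
w2 [0.1448 0.1393 0.1382 0.1396 0.1414 0.1436 0.1435 0.1451 0.1454 0.1477
 0.1486 0.1503 0.1503 0.1518]
w2 [-0.61987899  0.29960992  0.61785454] 0.013360686200350995
w3 [-0.27872665  0.28758223  0.43523211] 0.009744211450535506
[0.1389 0.1333 0.1341 0.1348 0.1374 0.1374 0.1379 0.1398 0.1401 0.1425
 0.1416 0.1447 0.1455 0.147 ] [ 3.14132540e+00 -1.15264840e-03  2.69079212e+00]
```

```bash
python3 - <<'E'
from h import *
c,f=cam('wrist')
for n in('w2','w3'):
    d=np.load(f'pics/{n}.npy'); vu=np.array([(v,u) for v in range(255,365,3) for u in range(270,370,3)])
    z=d[tuple(vu.T)]; g=(z>.12)&(z<.16); P=pts(c,f,vu[g][:,::-1],d=z[g])
    for i in range(4):
        A=np.c_[P[:,:2],np.ones(len(P))]; s=np.linalg.lstsq(A,P[:,2],rcond=None)[0]; r=P[:,2]-A@s; P=P[abs(r)<2.5*r.std()]
    y=2.691; print(n,len(g),len(P),s[:2],'slope along tool x',s[:2]@[np.cos(y),np.sin(y)],'y',s[:2]@[np.sin(y),-np.cos(y)],r.std(),P[:,2].mean())
E
```

```text
w2 1258 1192 [-0.00605444  0.00729796] slope along tool x 0.008628396789545105 y 0.003932842197244864 0.0005550138964410422 0.19971573161256856
w3 1258 1207 [-0.00537166  0.00099114] slope along tool x 0.005267154728929884 y -0.0014471376628153677 0.0005280310929396825 0.20438954601051862
```

The disc is flat in the grip (robust slope under 0.01 rad; the earlier slope came from depth outliers). Now I carry it to a viewing spot 120 mm short of the magazine for a close look.

Call:
{"api": "arm_command", "payload": {
  "targets": [0.1,0.35,-0.3,0,0,0,0.21,0.76,-0.4,0,0,0,0.22,0.77,-0.3,0,0,0,0.22,0.77,0,0,0,0,0.22,0.77,0,0,0,0,0.22,0.77,0,0,0,0,0.22,0.77,0,0,0,0,0.22,0.77,0,0,0,0,0.22,0.77,0,0,0,0,0.22,0.77,0,0,0,0,0.22,0.77,0,0,0,0,0.22,0.77,0,0,0,0,0.22,0.77,0,0,0,0,0.22,0.77,0,0,0,0,0.22,0.77,0,0,0,0,0.22,0.77,0,0,0,0,0.22,0.77,0,0,0,0,0.22,0.77,0,0,0,0,0.22,0.77,0,0,0,0,0.22,0.77,0,0,0,0]
}}

```text
time: 10.18
tool_pos: [0.6202, 0.1778, 0.219]
orientation: [-3.141, -0.001, 2.691]
ft_force: [0.3, -0.5, -0.4]
width: 0.0522
grasp_force: 73.1
```

Call:
{"api": "arm_command", "payload": {
  "targets": [0.1,0.35,0,0,0,0,0,0,0,0,0,0,0,0,0,0,0,0,0,0,0,0,0,0]
}}

```text
time: 10.52
tool_pos: [0.6224, 0.1855, 0.219]
orientation: [-3.141, -0.0, 2.69]
ft_force: [-0.2, -0.0, 0.0]
width: 0.0525
grasp_force: 73.1
```

```bash
cat > mag.py <<'E'
from h import *
o=get_obs(); print(o['time'],o['tool_pos'],o['orientation'],o['width'],o['grasp_force'])
c,f,im,d=shot('wrist','w4'); hsv=cv2.cvtColor(im,cv2.COLOR_RGB2HSV)
v,u=np.mgrid[:480,:640]; P=pts(c,f,np.c_[u.ravel(),v.ravel()],d=d.ravel()).reshape(480,640,3)
near=(np.hypot(P[:,:,0]-.5123,P[:,:,1]-.2207)<.1)&(d>0)
low=near&(P[:,:,2]>.003)&(P[:,:,2]<.017)&(hsv[:,:,1]<60)
print('base',cv2.minAreaRect(np.float32(pts(c,f,np.argwhere(low)[:,::-1],z=.01)[:,:2]*1000)),np.median(P[low][:,2]))
pad=near&(P[:,:,2]>.097)&(P[:,:,2]<.107)&(np.hypot(P[:,:,0]-.5123,P[:,:,1]-.2207)<.03)
n,l,st,ce=cv2.connectedComponentsWithStats(cv2.erode(np.uint8(pad),np.ones((5,5)))); i=1+np.argmax(st[1:,4]); q=cv2.dilate(np.uint8(l==i),np.ones((5,5)))
k=max(cv2.findContours(q,0,1)[0],key=cv2.contourArea); e=pts(c,f,k[:,0],z=.102)[:,:2]*1000
print('pad px',ce[i],st[i],cv2.minEnclosingCircle(np.float32(e)),cv2.fitEllipse(np.float32(e)))
E
python3 mag.py
```

```text
10.5167 [0.62240021 0.18550699 0.21898571] [-3.14109147e+00 -1.45469875e-04  2.68989091e+00] 0.05251888388021471 73.13577175140381
base ((513.94482421875, 220.06802368164062), (103.59449005126953, 131.6400909423828), 64.23809051513672) 0.011010393770664179
pad px [292.24498797  60.69927827] [ 265   30   56   62 2494] ((512.8504028320312, 220.7183074951172), 20.11082649230957) ((512.7210083007812, 220.64747619628906), (38.22670364379883, 39.17641830444336), 96.96212005615234)
```

View pics/w4.png

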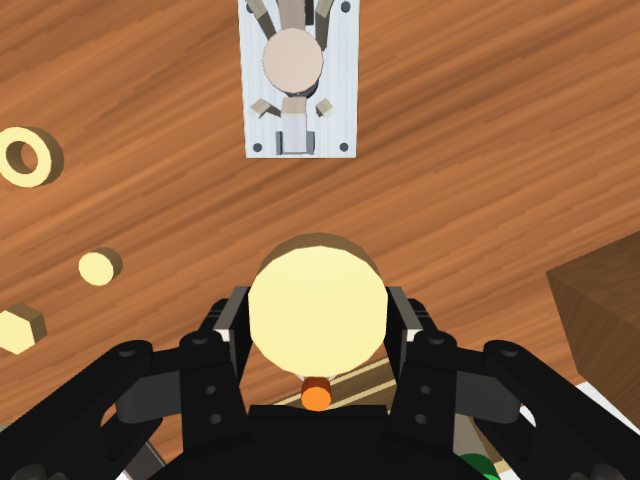

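The pad, at (292,61) in the wrist view, is at (512.8, 220.7) mm with R = 20.1, which agrees with the base. Next I compute the way to the hover pose.

```bash
python3 -c "
from h import *
print(togo(get_obs(),[.5143,.2198,.15]))"
```

```text
(array([ 3.746, -0.541,  2.304]), array([-0.003, -0.   , -0.018]))
```

Call:
{"api": "arm_command", "payload": {
  "targets": [0.4,-0.1,0,0,0,-0.018,0.8,-0.1,0,0,0,0,0.9,-0.1,0,0,0,0,0.8,-0.1,0.2,0,0,0,0.5,-0.1,0.5,0,0,0,0.3,-0.041,0.7,0,0,0,0.046,0,0.6,0,0,0,0,0,0.3,0,0,0,0,0,0,0,0,0,0,0,0,0,0,0,0,0,0,0,0,0,0,0,0,0,0,0]
}}

```text
time: 11.57
tool_pos: [0.515, 0.2206, 0.151]
orientation: [3.14, 0.002, 2.692]
ft_force: [1.0, 0.0, -0.4]
width: 0.0522
grasp_force: 73.1
```

```bash
python3 -c "
from h import *
print(get_obs()['time'],togo(get_obs(),[.5143,.2198,.15]))
c,f,im,d=shot('scene','s3')
cv2.imwrite('pics/s3c.png',cv2.resize(im[270:430,290:470,::-1],None,fx=3.5,fy=3.5,interpolation=2))"
```

```text
11.5667 (array([ 0.009, -0.033,  0.035]), array([0.011, 0.015, 0.008]))
```

View pics/s3c.png

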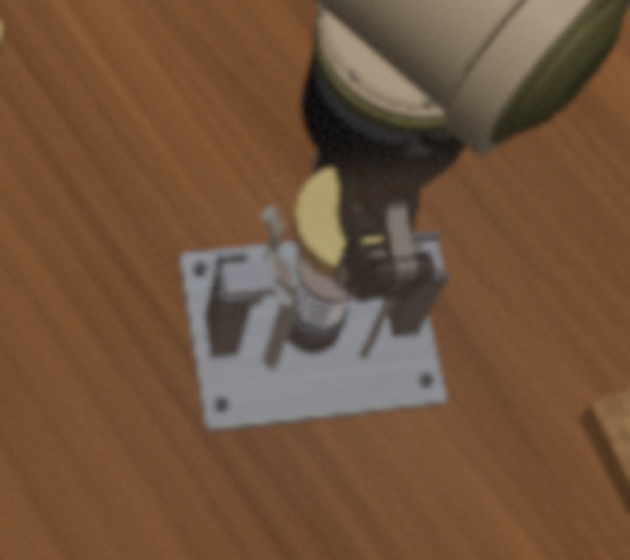

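The scene crop shows the disc (at (320,215) in the crop) above the pad, in line with the channel. I lower it to just above the follower.

Call:
{"api": "arm_command", "payload": {
  "targets": [0,-0.03,0.2,0,0,0,0,0,0.3,0,0,0,0,0,0.3,0,0,0,0,0,0.3,0,0,0,0,0,0.2,0,0,0,0,0,0.1,0,0,0,0,0,0,0,0,0,0,0,0,0,0,0]
}}

```text
time: 12.28
tool_pos: [0.5139, 0.22, 0.108]
orientation: [3.142, 0.0, 2.693]
ft_force: [0.2, 0.1, 0.1]
width: 0.0524
grasp_force: 73.1
```

Call:
{"api": "arm_command", "payload": {
  "targets": [0,0,0.1,0,0,0,0,0,0.15,0,0,0,0,0,0.15,0,0,0,0,0,0.15,0,0,0,0,0,0.15,0,0,0,0,0,0,0,0,0]
}}

```text
time: 12.78
tool_pos: [0.5142, 0.22, 0.0868]
orientation: [3.141, 0.001, 2.693]
ft_force: [3.0, 0.9, 0.4]
width: 0.0526
grasp_force: 73.6
```

```bash
cat > dt.py <<'E'
from h import *
o=get_obs(); c,f=cam('wrist'); im,d=grab_frame('wrist'); vu=np.array([(v,u) for v in range(255,365,3) for u in range(270,370,3)])
z=d[tuple(vu.T)]; g=(z>.12)&(z<.17); P=pts(c,f,vu[g][:,::-1],d=z[g])
for i in range(4):
    A=np.c_[P[:,:2],np.ones(len(P))]; s=np.linalg.lstsq(A,P[:,2],rcond=None)[0]; r=P[:,2]-A@s; P=P[abs(r)<2.5*r.std()]
y=o['orientation'][2]; print(o['time'],o['tool_pos'],o['ft_force'],'top z',P[:,2].mean(),'above tcp',P[:,2].mean()-o['tool_pos'][2],'slopes tool x,y',s[:2]@[np.cos(y),np.sin(y)],s[:2]@[np.sin(y),-np.cos(y)],len(P))
E
python3 dt.py
```

```text
12.7833 [0.51424768 0.22004993 0.08677928] [3.03263048 0.93633987 0.41610596] top z 0.10362991785869503 above tcp 0.01685063509465702 slopes tool x,y -0.0007144723585739579 -0.00023013051335224122 1203
```

Call:
{"api": "arm_command", "payload": {
  "targets": [0,0,0.1,0,0,0,0,0,0.14,0,0,0,0,0,0.14,0,0,0,0,0,0.14,0,0,0,0,0,0.14,0,0,0,0,0,0.1,0,0,0,0,0,0,0,0,0,0,0,0,0,0,0]
}}

```text
time: 13.5
tool_pos: [0.514, 0.22, 0.0643]
orientation: [3.141, 0.0, 2.693]
ft_force: [1.5, 0.6, 3.1]
width: 0.0522
grasp_force: 73.8
```

```bash
python3 dt.py
```

```text
13.5 [0.51398067 0.21995674 0.06427891] [1.52692621 0.60664671 3.11531868] top z 0.0811209192411792 above tcp 0.016842004672754957 slopes tool x,y 0.0032174182047980124 0.0009573318361810895 1071
```

The disc top is at about 80–81 mm, well below 87 mm (pressed ~42 mm), and flat. I release and withdraw straight up.

Call:
{"api": "arm_command", "payload": {
  "targets": [0,0,0,0,0,0,0,0,0,0,0,0,0,0,0,0,0,0,0,0,0,0,0,0,0,0,0,0,0,0,0,0,0,0,0,0,0,0,0,0,0,0,0,0,0,0,0,0],
  "jaw": 0
}}

```text
time: 14.22
tool_pos: [0.5138, 0.2199, 0.0642]
orientation: [-3.141, -0.0, 2.693]
ft_force: [-0.3, 0.5, 0.3]
width: 0.0852
grasp_force: 0.0
```

Call:
{"api": "arm_command", "payload": {
  "targets": [0,0,-0.2,0,0,0,0,0,-0.4,0,0,0,0,0,-0.5,0,0,0,0,0,-0.6,0,0,0,0,0,-0.8,0,0,0,0,0,-0.8,0,0,0,0,0,-0.8,0,0,0,-0.7,0,-0.6,0,0,0,-0.9,0,0,0,0,0,-0.9,0,0,0,0,0,-0.9,0,0,0,0,0,-0.6,0,0,0,0,0,0,0,0,0,0,0,0,0,0,0,0,0]
}}

```text
time: 15.38
tool_pos: [0.622, 0.1675, 0.205]
orientation: [-3.141, -0.001, 2.692]
ft_force: [0.0, 0.5, 0.9]
width: 0.0854
grasp_force: 0.0
```

```bash
python3 - <<'E'
from h import *
o=get_obs(); print(o['time'],o['tool_pos'],o['ft_force'])
for n in('wrist','top','scene'):
    c,f,im,d=shot(n,n+'9'); hsv=cv2.cvtColor(im,cv2.COLOR_RGB2HSV)
    v,u=np.mgrid[:480,:640]; P=pts(c,f,np.c_[u.ravel(),v.ravel()],d=d.ravel()).reshape(480,640,3)
    m=cv2.inRange(hsv,(20,40,140),(35,220,255))>0; m&=(d>0)&(np.hypot(P[:,:,0]-.5127,P[:,:,1]-.2207)<.05)&(P[:,:,2]>.06)
    p=P[m]; 
    if len(p)<50: print(n,len(p)); continue
    zt=np.median(p[:,2]); p=p[abs(p[:,2]-zt)<.004]; s=np.linalg.lstsq(np.c_[p[:,:2],np.ones(len(p))],p[:,2],rcond=None)[0]
    vu=np.argwhere(m); e=pts(c,f,vu[:,::-1],z=zt)[:,:2]*1000; print(n,len(p),'top z',zt,'slopes',s[:2],cv2.minEnclosingCircle(np.float32(e)),vu.mean(0))
    if n=='wrist': a,b=vu.mean(0).astype(int); cv2.imwrite('pics/w9c.png',cv2.resize(im[max(0,a-90):a+90,max(0,b-110):b+110,::-1],None,fx=3,fy=3))
E
```

```text
15.3833 [0.6220359  0.16750545 0.20501778] [0.00977302 0.48580299 0.93582089]
wrist 434 top z 0.08797579790551965 slopes [ 0.00201719 -0.00273119] ((512.2118530273438, 221.0487518310547), 27.877765655517578) [ 43.86956522 316.2326087 ]
top 1132 top z 0.5161406578064581 slopes [-0.01499193 -0.02389816] ((494.263427734375, 153.35330200195312), 93.18087005615234) [146.3070028  66.8302521]
scene 576 top z 0.08697437130697988 slopes [ 0.00170366 -0.00772594] ((364.5203857421875, 75.27530670166016), 234.14320373535156) [346.91186441 384.50677966]
```

View pics/w9c.png

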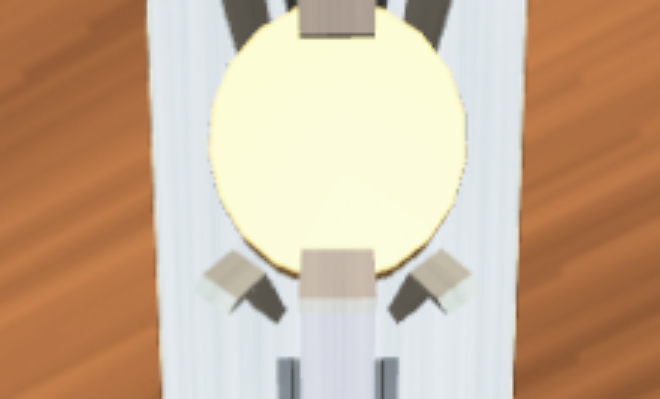

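The crop shows the blank flat at (338,138), with both catches closed over it at (337,18) and (337,272). Its top is at 87–88 mm and its centre at (512.2, 221.0), within 1 mm of the axis.

```bash
python3 -c "
from rig import *
print(close_job())"
```

```text
the job is handed in; nothing more can be done
None
```

The large round blank is in the magazine, flat and held under both catches: its top is at 87–88 mm, its centre is within about 1 mm of the stack axis, and the arm is clear. I handed the job in just after 15.4 s; the hand-in call gave no verdict.

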